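# Clamp the adapter plate on the platen mount with the pin spanner

## Task

Lower the adapter plate over the two dowels of the platen mount until it lies flat on the base. Then take the pin spanner from its stand, put both its pins in the two holes of the clamp collar, turn the collar clockwise with it until it stops with its lobe over the plate, and leave the spanner standing fully seated in the collar. Turn the collar only with the spanner, and leave the tape roll, swab jar and open-ended spanner where they are.

Things in the scene. Friction and masses are not known exactly. Their poses are not given: they have to be found in the camera images.
- mount: Fixed dark steel base 208 x 92 x 16 mm. Origin on the bench under the middle of the plate's seat; x along the base towards the collar (about world +y), z up; base spans x -70 to 138 mm, y -46 to 46 mm. Two steel dowels stand at x = -40 and +40, y = 0: 10 mm diameter up to z = 24 mm, then tapering to a 4 mm tip at z = 30 mm. The collar's upright axis is at x = 98 mm, y = 0.
- mount_seat (a point): Middle of the seat, on the base's top face (16 mm above the bench), midway between the dowels; axes as the mount's. The seated plate's origin comes to lie here, with its long side along x, either way round.
- collar (a joint): Turn of the clamp collar about its upright axis, rad, growing clockwise seen from above. 0 = fully open; 1.4 = against its stop, locked, lobe pointing along the mount's -x over the plate's near end. Starts at 0 to 0.3; friction torque about 0.06 N m; stays where it is left.
- collar_face (a point): Centre of the collar's top face, on its axis, 47 mm above the bench. x points along the lobe (turns with the collar), z up; the two holes lie on x. Collar: aluminium disc 66 mm in diameter, 27 mm high; one lobe 22 mm wide, its end 52 mm from the axis, its underside 27 mm above the bench (3 mm over the seated plate's top; a plate not fully down blocks it).
- hole_lobe_side (a point): Mouth of one pin hole in the collar's top face, 21 mm from the axis on the lobe's side; round, 11 mm in diameter, 14 mm deep.
- hole_far_side (a point): Mouth of the other pin hole, 21 mm from the axis on the side away from the lobe; same size.
- adapter_plate: Loose aluminium plate 120 x 76 x 8 mm, about 0.3 kg, flat on the bench. Origin at the centre of its underside, x along its long side, z up. Two through holes, 13 mm in diameter, at x = -40 and +40 mm, y = 0. A black upright grab block on its middle: 42 mm long in x, 14 mm wide in y, from z = 8 to 50 mm; grasp it across y. May be fitted either way round.
- pin_spanner: Loose steel spanner, about 0.2 kg: bar 84 x 24 x 12 mm with a grey upright grip, 50 mm long in x, 14 mm wide in y, z = 12 to 60 mm. Origin: centre of the bar's underside, x along the bar. Two pins point down at x = -21 and +21 mm: 8 mm diameter, 12 mm long, last 4 mm tapering to 4 mm. Seated, the bar's underside lies on the collar's face, either way round, with 0.07 rad play. Starts in the stand.
- stand: Fixed spanner stand, 110 x 56 mm: two black rails along x with a 14 mm slot in which the pins hang; rail tops 24 mm above the bench. Origin on the bench under its centre. Stand and plate may change places.
- tape_roll: Bystander: upright roll of tape, 55 mm in diameter, 50 mm high; origin under its centre.
- swab_jar: Bystander: white jar with lid, 69 mm in diameter, 74 mm high; origin under its centre.
- open_spanner: Bystander: ordinary flat open-ended spanner, 139 mm long, 5 mm thick, lying on the bench; not the tool for this job; origin under its centre.
Things that resemble listed ones, but are neither listed nor needed, are in the scene too. Leave any orange or yellow look-alike of the pin_spanner alone.

How it is judged:
By the outcome, as a careful person would: the job done as asked, in the order asked, and still so for the second after the job is handed in, with the robot touching nothing.
It also fails if it takes over 70 s, if anything falls off the work surface, if the arm or the gripper's body presses on something with over 40 N, if the wrist force passes 120 N, or if a joint passes its speed limit or range.

## Robot

A 7-joint arm with a two-finger parallel gripper is mounted at the origin on a cart in front of the work surface, level with it; the furniture and walls round the work are solid. World frame = base frame: x ahead of the robot, y to its left, z up, the work surface at z = 0. Lengths are in m, angles in rad, forces in N, time in s.
With the tool pointing down it reaches from about 0.35 to 0.9 m from the base axis. Payload 8.1 kg.
Tool frame: the origin (TCP) lies at the very end of the fingers, on their centre line; the grasp point (between the pads) lies 19 mm behind it (arm.tcp_to_grasp is the z of the grasp point in the tool frame, in m); z points along the fingers, y is the line along which they close (so a half turn about z gives the same grasp; the last joint's range is limited). The gripper opens to 92 mm and grips with 3 to 60 N. Pads are 19 mm wide; open, the fingers measure 130 mm over their backs; the gripper's body (75 mm by 190 mm) begins 47 mm behind the grasp point.
Start: joints at [1.075, 0.434, 0.025, 1.573, -0.012, 1.134, -0.075], TCP at [0.239, -0.577, 0.227] pointing down, gripper open.
Joint ranges: [-2.62, 2.62], [-0.44, 2.09], [-1.27, 1.32], [0.08, 2.57], [-1.32, 4.46], [0.12, 2], [-2.74, 2.74]. Speed limits (rad/s): [2.22, 2.22, 3.01, 3.01, 3.14, 3.14, 3.14].

## Interface

Orientations are given as a rotation vector (axis times angle).
In Python, from cell import readout, vision, sign_off, arm gives the robot as it stands. The module is installed in compiled form; this text tells all that it offers.
- The arm moves only by the shell command python3 -m creep 'ROWS' [FORCE]. ROWS is JSON, a list of rows, each a list of 5 numbers: the shift along the tool's x, y, z in units of 4 cm (1.0 is 4 cm), then the turn about the tool's z in units of 4 degrees (1.0 is 4 degrees), then the opening, from 0 (shut) to 1 (fully open). A call has 1 to 12 rows; each row shifts and turns the commanded pose from where the row before left it, along the tool's axes as they then stand; what a row does not reach is not made up. A row lasts 1/8 s, in which the tool goes at most 62.5 mm and 10.7 degrees, less where a joint would pass 70% of its speed; a pose out of reach is approached as far as the arm can. A call with a number of a shift or a turn outside -1 to 1 is refused whole. A call with a gripper value outside its range is refused whole. The fingers move at their own pace and stop on an object; FORCE is the grip in N (left out, the last holds). Time passes only in rows, so rows that do not move let the fingers close. It gives the time, the measured TCP pose, the force, the opening and the grip force at its end, in the units of the state.
- readout.observe(): the state, without advancing time (a new reading comes with each control period).
- vision.get_image(name): name is "side" or "top"; returns a dict with "pixels" (384x512x3 uint8, blue, green, red), "z_map" (384x512 float32, m along the optical axis (not along the pixel's ray), 0 where there is no reading), "camera_matrix" (3x3 intrinsics, pixels), "position" and "rotation" of the camera in the world. Camera axes: x right, y up, looking along -z (the intrinsics and any distortion apply to the point x, -y, -z); pixel columns grow to the right and rows downward; lengths in m; the calibration is good to about 2 mm. A picture is of the moment at which its call begins.
- sign_off(): hands the job in; it is judged then, once.
The state is a dict: "clock": time; "joints": joint angles; "dq": joint speeds; "joint_efforts": joint torques, N m; "position": TCP position; "ee_rot": TCP orientation; "force": force on the tool from outside, world axes, zero at the start; "ft_torque": the same for the moment, N m; "width": opening from 0.0 (shut) to 1.0 (fully open); "gripper_force": force on a finger pad.
Only numpy, scipy, OpenCV 4.12 (cv2) and the standard library are available. Lean on these libraries where they do the work, as an engineer would, in place of code of your own. Each camera call takes 0.05 s, during which the arm holds its last target. There are 200 camera calls.

## Working session

There is one attempt and no reset: what is moved stays moved. The work goes in short steps, Python scripts to look and compute and a shell command to move; the robot and the scene stay as the last step left them, time stands still between calls to the robot, and variables do not carry over. Pictures are saved under pics/ and viewed, at most 10 in all, crops included, and the job is handed in when it is done.

```bash
mkdir -p pics
python3 - <<'E'
from cell import readout, vision, arm
import cv2,numpy as np
s=readout.observe();print(s['clock'],s['position'],s['ee_rot'],s['width'],arm.tcp_to_grasp)
for n in('top','side'):
    d=vision.get_image(n);cv2.imwrite(f'pics/{n}0.png',d['pixels']);np.savez(f'{n}0.npz',**d);print(n,d['position'],d['rotation'],d['camera_matrix'],d.keys())
E
```

```text
0.0 [ 0.23901201 -0.5769437   0.22595566] [-3.07973215e+00 -6.12667046e-01  6.74512777e-04] 1.0009729201580382 -0.0188
top [0.42723617 0.03730495 1.34211974] [ 0.12956657 -0.10508921 -1.56632854] [[420.17169139   0.         255.44642884]
 [  0.         420.17169139 191.88606068]
 [  0.           0.           1.        ]] dict_keys(['pixels', 'z_map', 'camera_matrix', 'position', 'rotation'])
side [0.69019474 1.48792727 0.734016  ] [0.0418662  1.68823917 2.63455311] [[497.48511204   0.         251.60151654]
 [  0.         497.48511204 195.49494893]
 [  0.           0.           1.        ]] dict_keys(['pixels', 'z_map', 'camera_matrix', 'position', 'rotation'])
```

View pics/top0.png

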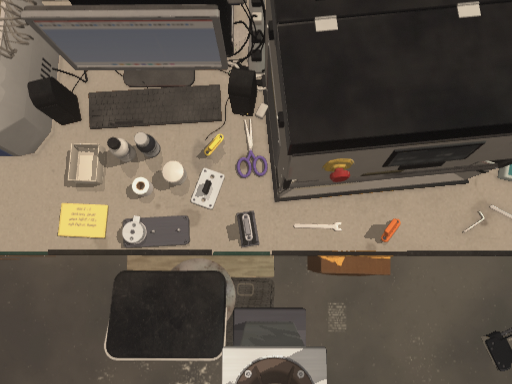

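View pics/side0.png

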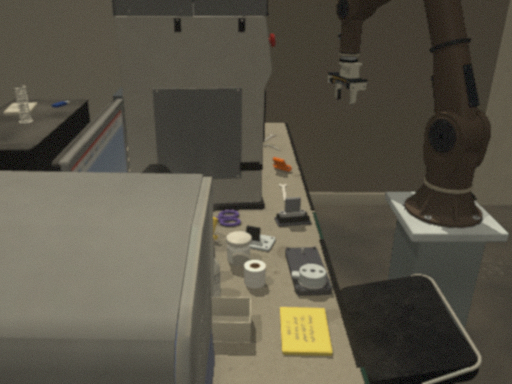

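```bash
cat > h.py <<'E'
import numpy as np,cv2
from scipy.spatial.transform import Rotation as R
from cell import vision,readout
def load(n): return dict(np.load(n+'.npz'))
def grab(n,name):
    d=vision.get_image(n); np.savez(name+'.npz',**d); return d
def px2w(d,u,v,z):
    K=d['camera_matrix'];r=np.array([(u-K[0,2])/K[0,0],-(v-K[1,2])/K[1,1],-1.])
    w=R.from_rotvec(d['rotation']).apply(r);return d['position']+w*(z-d['position'][2])/w[2]
def w2px(d,p):
    c=R.from_rotvec(d['rotation']).inv().apply(np.array(p)-d['position']);K=d['camera_matrix']
    return K[0,0]*c[0]/-c[2]+K[0,2],K[1,1]*-c[1]/-c[2]+K[1,2]
def crop(d,u0,v0,w,h,k,name):
    im=cv2.resize(d['pixels'][v0:v0+h,u0:u0+w],None,fx=k,fy=k,interpolation=cv2.INTER_CUBIC)
    for i in range(0,w,10): cv2.putText(im,str(u0+i),(i*k,8),0,.3,(0,0,255),1);cv2.line(im,(i*k,8),(i*k,14),(0,0,255),1)
    for i in range(10,h,10): cv2.putText(im,str(v0+i),(0,i*k+3),0,.3,(0,0,255),1);cv2.line(im,(20,i*k),(26,i*k),(0,0,255),1)
    cv2.imwrite('pics/'+name+'.png',im)
E
python3 -c "
from h import *
crop(load('top0'),115,160,150,95,5,'c0')"
```

```text
(no output)
```

View pics/c0.png

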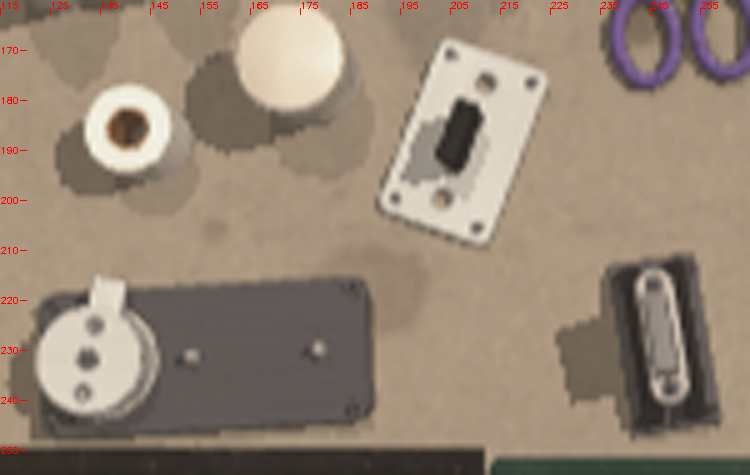

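Run:
```python
from h import *
d=load('top0')
c=lambda x,y,z:px2w(d,115+x/5-.4,160+y/5-.4,z)
def pr(n,a,b,z):
    a=c(*a,z);b=c(*b,z);print(n,((a+b)/2).round(4),'ang',np.degrees(np.arctan2(*(b-a)[1::-1])).round(1),'len',np.linalg.norm(b-a).round(4))
pr('plate holes',(442,198),(486,82),.008)
pr('plate block',(449,173),(469,99),.05)
pr('dowels',(319,348),(191,355),.028)
pr('base BR-TR',(372,425),(370,282),.016)
print('base corners',c(374,283,.016),c(370,422,.016))
pr('collarholes',(83,393),(96,325),.047); print('axis',c(88,359,.047))
pr('spanner bar',(672,403),(650,270),.036)
pr('spanner grip',(667,372),(654,300),.084)
pr('stand L',(637,433),(610,265),.024);pr('stand R',(718,423),(690,257),.024)
g=cv2.cvtColor(d['pixels'],cv2.COLOR_BGR2GRAY)
# heights via z_map
def ht(u,v):
    K=d['camera_matrix'];z=d['z_map'][v,u];p=np.array([(u-K[0,2])/K[0,0]*z,-(v-K[1,2])/K[1,1]*z,-z]);return (R.from_rotvec(d['rotation']).apply(p)+d['position']).round(4)
for u,v in((206,187),(247,228),(133,232),(165,235),(220,230)):print(u,v,ht(u,v))
```

```text
plate holes [0.6422 0.2132 0.008 ] ang -19.6 len 0.0804
plate block [0.6379 0.2109 0.05  ] ang -13.9 len 0.0482
dowels [0.5047 0.3391 0.028 ] ang 93.2 len 0.0804
base BR-TR [0.5045 0.2684 0.016 ] ang 2.3 len 0.0901
base corners [0.54888385 0.26761154 0.016     ] [0.46133568 0.26786607 0.016     ]
collarholes [0.4989 0.4372 0.047 ] ang -8.3 len 0.0423
axis [0.49881175 0.4380899  0.047     ]
spanner bar [0.5141 0.0846 0.036 ] ang 9.7 len 0.0837
spanner grip [0.5111 0.0831 0.084 ] ang 10.6 len 0.0438
stand L [0.5072 0.1085 0.024 ] ang 9.6 len 0.1065
stand R [0.5129 0.0581 0.024 ] ang 9.7 len 0.1053
206 187 [0.6374 0.2123 0.0486]
247 228 [0.5073 0.0821 0.0866]
133 232 [0.4969 0.4349 0.0491]
165 235 [0.4892 0.3425 0.0192]
220 230 [ 5.063e-01  1.714e-01 -2.000e-04]
```

```bash
cat >> h.py <<'E'
def st():
    s=readout.observe();M=R.from_rotvec(s['ee_rot']).as_matrix();return s,s['position'],np.degrees(np.arctan2(M[1,0],M[0,0])),M
def to(p,th=None):
    s,q,a,M=st();print('t',round(s['clock'],2),'pos',q.round(4),'th',a.round(2),'tilt',M[2].round(4),'w',round(s['width'],3),'F',np.round(s['force'],1))
    print('shift units',(M.T@(np.array(p)-q)/.04).round(3),'' if th is None else ('turn units',round(((a-th+180)%360-180)/4,3)))
E
python3 -m creep '[[0.92,-0.64,0,0,1],[0.92,-0.64,0,0,1],[0.92,-0.64,0,0,1],[0.92,-0.64,0,0,1],[0.92,-0.64,0,0,1],[0.92,-0.64,0,0,1],[0.92,-0.64,0,0,1],[0.92,-0.64,0,0,1],[0.92,-0.64,0,0,1],[0.92,-0.64,0,0,1]]'
python3 -m creep '[[0.3,-0.89,0,0,1],[0.3,-0.89,0,0,1],[0.3,-0.89,0,0,1],[0.3,-0.89,0,0,1],[0.3,-0.89,0,0,1],[0.3,-0.89,0,0,1],[0.3,-0.89,0,0,1],[0.3,-0.89,0,0,1]]'
python3 -c "
from h import *
to((.64,.212,.226),160);print(readout.observe()['joints'])"
```

```text
clock: 1.35
position: [0.4816, -0.1988, 0.2265]
ee_rot: [-3.081, -0.613, 0.001]
force: [0.9, -0.7, -0.1]
width: 0.999
gripper_force: 0.0
clock: 2.35
position: [0.4605, 0.1009, 0.2265]
ee_rot: [3.081, 0.613, -0.001]
force: [1.3, -0.6, 0.5]
width: 0.999
gripper_force: 0.0
t 2.35 pos [0.4605 0.1009 0.2265] th 22.5 tilt [-5.e-04  1.e-04 -1.e+00] w 0.999 F [ 1.3 -0.6  0.5]
shift units [ 5.209 -0.85   0.011] ('turn units', np.float64(-34.376))
[-0.02051476  0.21412129 -0.36417108  1.90901162  0.08824954  1.03429482
 -1.60045392]
```

```bash
python3 -m creep '[[0.87,-0.14,0,0,1],[0.87,-0.14,0,0,1],[0.87,-0.14,0,0,1],[0.87,-0.14,0,0,1],[0.87,-0.14,0,0,1],[0.87,-0.14,0,0,1],[0,0,0,-1,1],[0,0,0,-1,1],[0,0,0,-1,1],[0,0,0,-1,1],[0,0,0,-1,1],[0,0,0,-1,1]]' >/dev/null
python3 -m creep '[[0,0,0,-1,1],[0,0,0,-1,1],[0,0,0,-1,1],[0,0,0,-1,1],[0,0,0,-1,1],[0,0,0,-1,1],[0,0,0,-1,1],[0,0,0,-1,1],[0,0,0,-1,1],[0,0,0,-1,1],[0,0,0,-1,1],[0,0,0,-1,1]]' >/dev/null
python3 -m creep '[[0,0,0.5,-1,1],[0,0,0.5,-1,1],[0,0,0.5,-1,1],[0,0,0.5,-1,1],[0,0,0,-1,1],[0,0,0,-1,1],[0,0,0,-1,1],[0,0,0,-1,1],[0,0,0,-1,1],[0,0,0,-1,1],[0,0,0,-1,1],[0,0,0,-0.4,1]]' >/dev/null
python3 -c "
from h import *
to((.64,.212,.02),160);print(readout.observe()['joints'])
d=grab('top','top1');crop(d,150,130,100,100,6,'c1')"
```

```text
t 6.85 pos [0.6408 0.2104 0.1462] th 140.14 tilt [ 4.e-04 -8.e-04 -1.e+00] w 1.005 F [-0.6 -0.2 -0.4]
shift units [0.04  0.02  3.155] ('turn units', np.float64(-4.964))
[ 0.06515604  0.71189757 -0.78181044  1.4857356   0.52511013  1.16273305
  0.06928106]
```

View pics/c1.png

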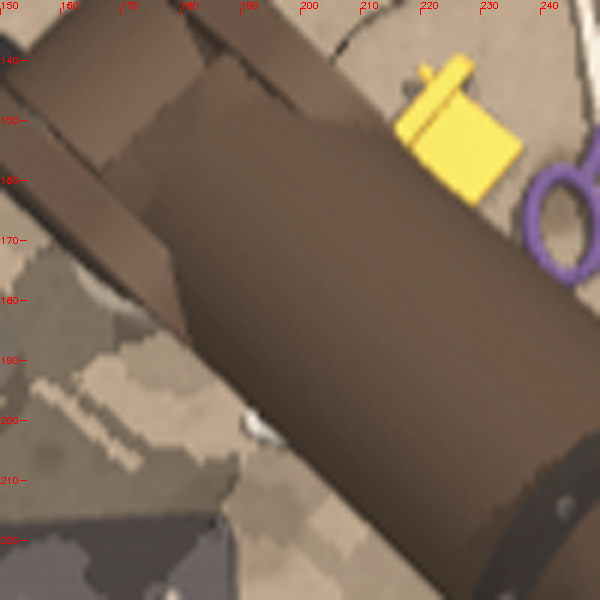

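```bash
python3 -c "
from h import *
d=load('top0');print('jar',px2w(d,115+290/5-.4,160+57/5-.4,.074),'tape',px2w(d,115+127/5-.4,160+128/5-.4,.05))"
python3 -m creep '[[0.04,0.02,0.2,-1,0.6],[0,0,0.3,-1,0.6],[0,0,0.3,-1,0.6],[0,0,0.3,-1,0.6],[0,0,0,-0.96,0.6],[0,0,0,0,0.6],[0,0,0,0,0.6]]'
python3 -c "
from h import *
to((.64,.212,.022),160)
d=grab('side','side1');crop(d,200,180,150,110,5,'c2')"
```

```text
jar [0.68330798 0.31311729 0.074     ] tape [0.64292295 0.41930106 0.05      ]
clock: 7.78
position: [0.6404, 0.2124, 0.1028]
ee_rot: [0.55, 3.093, 0.0]
force: [0.9, 0.5, -0.4]
width: 0.594
gripper_force: 0.0
t 7.78 pos [0.6404 0.2124 0.1028] th 159.83 tilt [-2.e-04  1.e-04 -1.e+00] w 0.594 F [ 0.9  0.5 -0.4]
shift units [ 0.005 -0.013  2.021] ('turn units', np.float64(-0.043))
```

View pics/c2.png

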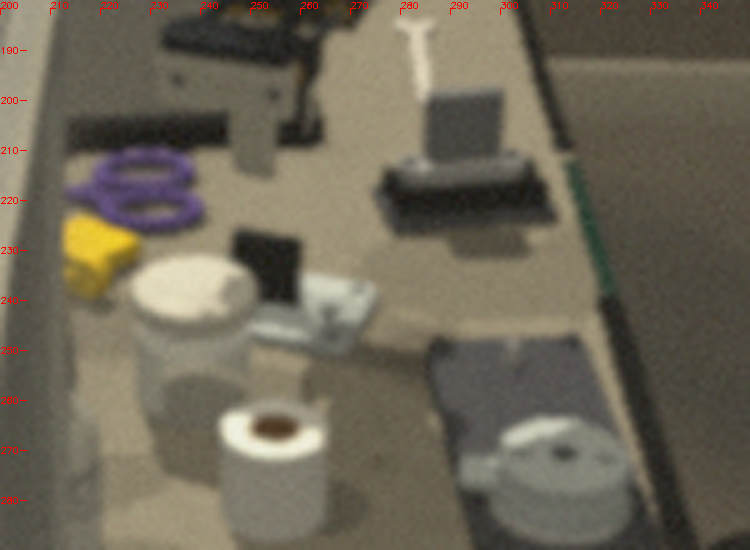

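```bash
python3 -c "
from h import *
d=load('side1')
print(w2px(d,(.6404,.2124,.1028)),w2px(d,(.6404,.2124,.05)),w2px(d,(.642,.213,.05)))
for s in(-1,1):print(w2px(d,(.6404+s*.34*.033,.2124+s*.94*.033,.1028)))"
python3 -m creep '[[0,0,0.4,0,0.6],[0,0,0.4,0,0.6],[0,0,0.4,0,0.6],[0,0,0.4,0,0.6],[0,0,0.42,0,0.6],[0,0,0,0,0.6],[0,0,0,0,0.1],[0,0,0,0,0.0],[0,0,0,0,0.0],[0,0,0,0,0.0],[0,0,0,0,0.0]]' 30
python3 -c "
from h import *
to((.64,.212,.022),160)"
```

```text
(np.float64(254.45292903031134), np.float64(209.71377852819876)) (np.float64(254.12020826687424), np.float64(226.00621193055485)) (np.float64(253.575699848577), np.float64(226.10275509112986))
(np.float64(257.97663457963927), np.float64(205.00933043652478))
(np.float64(250.78524467440934), np.float64(214.61045063301668))
clock: 9.2
position: [0.6404, 0.2126, 0.0222]
ee_rot: [0.547, 3.093, 0.001]
force: [0.4, 0.2, 0.9]
width: 0.15
gripper_force: 30.0
t 9.2 pos [0.6404 0.2126 0.0222] th 159.94 tilt [-3.e-04  4.e-04 -1.e+00] w 0.15 F [0.4 0.2 0.9]
shift units [ 0.005 -0.016  0.004] ('turn units', np.float64(-0.014))
```

```bash
python3 -m creep '[[0,0,-0.3,0,0],[0,0,-0.6,0,0],[0,0,-0.8,0,0],[0,0,-0.8,0,0],[0.6,0.26,0,0,0],[0.85,0.37,0,0,0],[0.85,0.37,0,0,0],[0.85,0.37,0,0,0],[0.7,0.3,0,0,0],[0.42,0.16,0,0,0],[0,0,0,0.5,0],[0,0,0,1,0]]' >/dev/null
python3 -m creep '[[0,0,0,1,0],[0,0,0,1,0],[0,0,0,1,0],[0,0,0,1,0],[0,0,0,1,0],[0,0,0,1,0],[0,0,0,1,0],[0,0,0,1,0],[0,0,0,1,0],[0,0,0,1,0],[0,0,0,1,0],[0,0,0,1,0]]'>/dev/null
python3 -m creep '[[0,0,0,1,0],[0,0,0,1,0],[0,0,0,0.5,0],[0,0,0,0,0],[0,0,0,0,0]]'
python3 -c "
from h import *
to((.5046,.3395,.05),93.3)
d=grab('top','top2');crop(d,100,180,125,80,6,'c3')"
```

```text
clock: 12.82
position: [0.5052, 0.3394, 0.1219]
ee_rot: [2.103, 2.334, -0.0]
force: [0.3, 0.7, -3.9]
width: 0.151
gripper_force: 30.0
t 12.82 pos [0.5052 0.3394 0.1219] th 95.96 tilt [-2.e-04  0.e+00 -1.e+00] w 0.151 F [ 0.3  0.7 -3.9]
shift units [ 0.004 -0.015  1.797] ('turn units', np.float64(0.664))
```

View pics/c3.png

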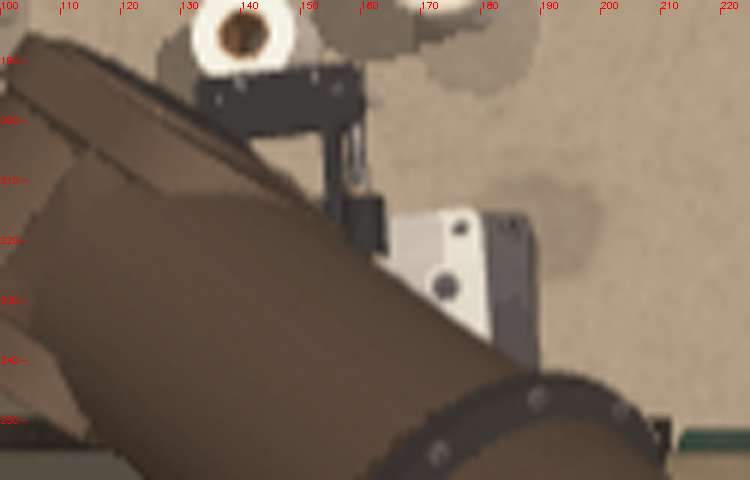

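```bash
python3 -c "
from h import *
d=load('top2')
q=np.array([.5052,.3394]);a=np.radians(95.96);X=np.array([np.cos(a),np.sin(a)]);Y=np.array([X[1],-X[0]])
for x,y in((445,287),(485,215),(492,320)):
  p=px2w(d,100+x/6-.4,180+y/6-.4,.108)[:2]-q;print(p@X,p@Y)"
```

```text
-0.04249556026824479 -0.002358745175015907
-0.06471449189224943 0.030936366622137567
-0.06427119201165984 -0.02080854851427116
```

```bash
python3 -m creep '[[0.07,0,0.4,0.66,0],[0,0,0.4,0,0],[0,0,0.4,0,0],[0,0,0.4,0,0],[0,0,0,0,0],[0,0,0,0,0]]'
python3 -c "
from h import *
to((.5046,.3395,.05),93.3)
d=grab('top','top3');crop(d,150,205,50,50,12,'c4')"
```

```text
clock: 13.62
position: [0.5048, 0.3427, 0.0581]
ee_rot: [-2.156, -2.285, -0.001]
force: [0.2, 1.0, -2.6]
width: 0.154
gripper_force: 30.0
t 13.62 pos [0.5048 0.3427 0.0581] th 93.31 tilt [ 3.e-04  2.e-04 -1.e+00] w 0.154 F [ 0.2  1.  -2.6]
shift units [-0.081 -0.01   0.203] ('turn units', np.float64(0.003))
```

View pics/c4.png

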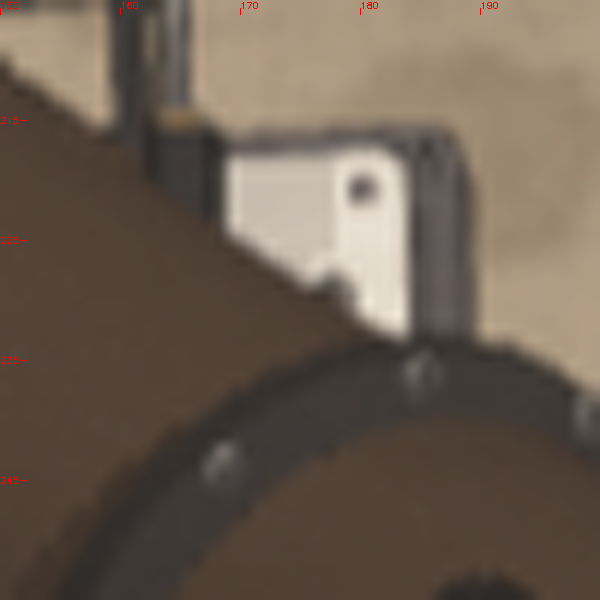

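```bash
python3 -c "
from h import *
d=load('top3');a=np.radians(93.3);X=np.array([np.cos(a),np.sin(a)]);Y=np.array([X[1],-X[0]])
q=np.array([.5048,.3427])
f=lambda x,y,z:px2w(d,150+x/12-.46,205+y/12-.46,z)[:2]-q
g=lambda n,p:print(n,(p@X*1e3).round(1),(p@Y*1e3).round(1))
g('plate edge R',f(410,240,.044));g('plate edge top',f(300,150,.044));g('base R',f(473,240,.016));g('base top',f(300,133,.016))
g('hole top',f(335,280,.044))
print('from top0')
e=load('top0');h=lambda x,y,z:px2w(e,115+x/5-.4,160+y/5-.4,z)[:2]-q
g('dowelA',h(319,348,.028));g('dowelB',h(191,355,.028));g('base R',h(374,350,.016));g('base top',h(280,281,.016));g('base bot',h(280,426,.016));g('collar',h(88,359,.047))
"
```

```text
plate edge R -63.7 12.0
plate edge top -35.9 36.8
base R -75.3 13.3
base top -30.3 44.2
hole top -44.1 2.7
from top0
dowelA -43.8 -0.4
dowelB 36.6 -0.2
base R -76.2 -2.7
base top -17.8 44.3
base bot -15.5 -47.0
collar 95.6 -0.5
```

```bash
python3 -m creep '[[0,0,0.12,0,0],[0,0,0.1,0,0],[0,0,0,0,0]]'
python3 -m creep '[[0,0,0.1,0,0],[0,0,0.08,0,0],[0,0,0,0,0]]'
```

```text
clock: 14.05
position: [0.5044, 0.3423, 0.0487]
ee_rot: [2.156, 2.285, -0.001]
force: [0.5, -0.6, -3.4]
width: 0.15
gripper_force: 30.0
clock: 14.42
position: [0.5048, 0.3425, 0.0417]
ee_rot: [2.157, 2.284, 0.0]
force: [1.5, -0.2, -3.6]
width: 0.15
gripper_force: 30.0
```

```bash
python3 -m creep '[[0,0,0.06,0,0],[0,0,0.03,0,0],[0,0,0,0,0]]'
python3 -m creep '[[0,0,0.03,0,0],[0,0,0,0,0]]'
```

```text
clock: 14.8
position: [0.5048, 0.3425, 0.0383]
ee_rot: [2.157, 2.284, 0.0]
force: [3.0, 0.3, -4.7]
width: 0.148
gripper_force: 30.0
clock: 15.05
position: [0.5049, 0.3425, 0.0381]
ee_rot: [2.156, 2.284, 0.001]
force: [-1.0, -3.2, 7.0]
width: 0.148
gripper_force: 30.0
```

```bash
python3 -m creep '[[0,0,0,0,0.3],[0,0,0,0,0.5],[0,0,0,0,0.6],[0,0,-0.3,0,0.6],[0,0,-0.6,0,0.6],[0,0,-0.9,0,0.6],[0,0,-0.9,0,0.6],[0,0,-0.5,0,0.6],[-0.5,0,0,0,0.6],[-0.9,0,0,0,0.6],[-0.9,0,0,0,0.6],[-0.9,0,0,0,0.6]]'
python3 -m creep '[[-0.9,0,0,-0.3,0.6],[-0.9,0,0,0,0.6],[-0.9,0,0,0,0.6],[-0.5,0,0,0,0.6],[0,0,0,-1,0.6],[0,0,0,-1,0.6],[0,0,0,-1,0.6],[0,0,0,-1,0.6],[0,0,0,-1,0.6],[0,0,0,-1,0.6],[0,0,0,-1,0.6],[0,0,0,-1,0.6]]' >/dev/null
python3 -m creep '[[0,0,0,-1,0.6],[0,0,0,-1,0.6],[0,0,0,-1,0.6],[0,0,0,-1,0.6],[0,0,0,-1,0.6],[0,0,0,-1,0.6],[0,0,0,-1,0.6],[0,0,0,-1,0.6],[0,0,0,-1,0.6],[0,0,0,-1,0.6],[0,0,0,-1,0.6],[0,0,0,-1,0.6]]' >/dev/null
python3 -m creep '[[0,0,0,-1,0.6],[0,0,0,-1,0.6],[0,0,0,-1,0.6],[0,0,0,-1,0.6],[0,0,0,0,0.6]]'
python3 -c "
from h import *
to((.512,.0838,.049),189.7);print(readout.observe()['joints'])
d=grab('top','top4');crop(d,105,195,150,70,5,'c5')"
```

```text
clock: 16.55
position: [0.5114, 0.2115, 0.164]
ee_rot: [2.158, 2.283, -0.004]
force: [0.1, 0.3, -0.5]
width: 0.597
gripper_force: 0.0
clock: 20.18
position: [0.5204, 0.0855, 0.1641]
ee_rot: [0.286, -3.127, 0.001]
force: [0.4, -0.2, 1.1]
width: 0.6
gripper_force: 0.0
t 20.18 pos [0.5204 0.0855 0.1641] th -169.57 tilt [ 1.9e-03 -5.0e-04 -1.0e+00] w 0.6 F [ 0.4 -0.2  1.1]
shift units [ 2.090e-01 -2.000e-03  2.878e+00] ('turn units', np.float64(0.184))
[ 0.46387281  0.55242756 -1.032769    1.83091613  0.53826588  1.07336115
  0.97886523]
```

View pics/c5.png

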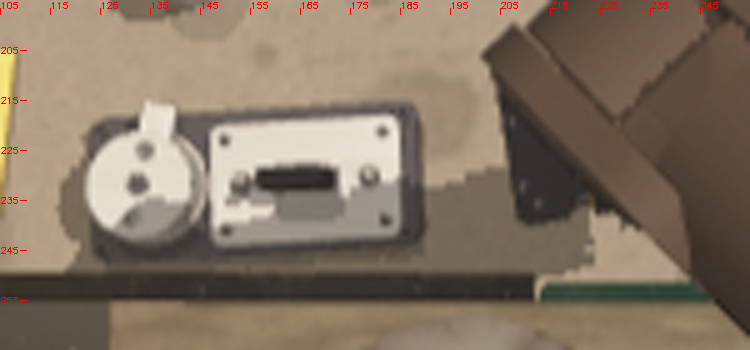

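```bash
python3 -m creep '[[0.2,0,0.3,0.18,0.6],[0,0,0.5,0,0.6],[0,0,0.5,0,0.6],[0,0,0.5,0,0.6],[0,0,0.5,0,0.6],[0,0,0.4,0,0.6],[0,0,0.18,0,0.6],[0,0,0,0,0.6]]'
python3 -c "
from h import *
to((.512,.0838,.049),189.7)
d=grab('side','side2');crop(d,255,170,75,60,10,'c6')
print(w2px(d,(.512,.0838,.084)))"
```

```text
clock: 21.22
position: [0.5133, 0.0857, 0.0496]
ee_rot: [0.268, -3.13, -0.0]
force: [-0.3, 0.3, -0.2]
width: 0.597
gripper_force: 0.0
t 21.23 pos [0.5133 0.0857 0.0496] th -170.21 tilt [ 5.e-04  1.e-04 -1.e+00] w 0.597 F [-0.3  0.3 -0.2]
shift units [ 0.04  -0.041  0.015] ('turn units', np.float64(0.023))
(np.float64(294.24575927051126), np.float64(196.95572627673658))
```

View pics/c6.png

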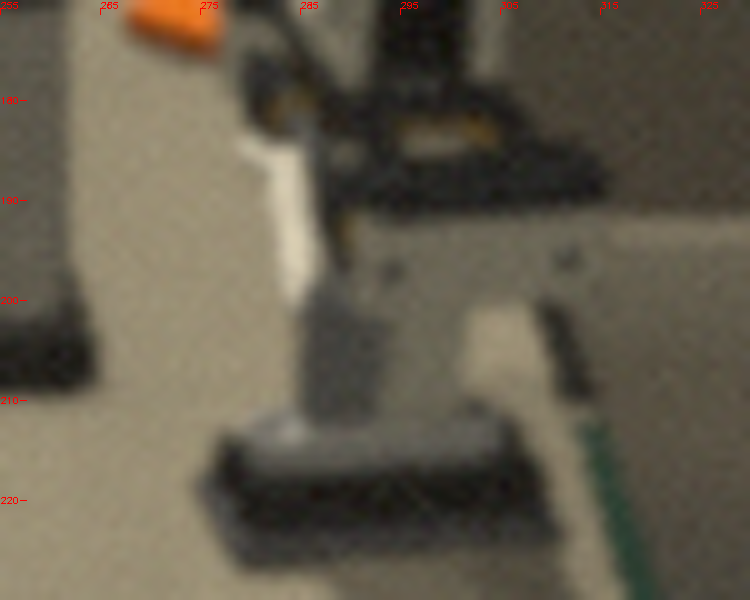

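```bash
python3 -c "
from h import *
d=load('side2')
print(w2px(d,(.5075,.119,.055)),w2px(d,(.5133,.0857,.06)),w2px(d,(.5133-.01,.0857,.06)))
s=load('side1');print(w2px(s,(.5133,.0857,.084)))"
python3 -m creep '[[0,0,0,0,0.1],[0,0,0,0,0.0],[0,0,0,0,0.0],[0,0,0,0,0.0],[0,0,0,0,0]]' 40
python3 -m creep '[[0,0,-0.2,0,0],[0,0,-0.4,0,0],[0,0,-0.5,0,0],[0,0,-0.6,0,0],[0,0,-0.6,0,0],[0,0,-0.5,0,0],[0,0,0,0,0]]'
```

```text
(np.float64(296.3884097986526), np.float64(210.31157460817792)) (np.float64(293.4988333286628), np.float64(204.15247403515673)) (np.float64(296.6778899932377), np.float64(204.16399398062862))
(np.float64(293.8923144623378), np.float64(197.21047635586402))
clock: 21.9
position: [0.5135, 0.0853, 0.05]
ee_rot: [-0.267, 3.13, -0.001]
force: [-0.7, -0.6, 1.2]
width: 0.151
gripper_force: 40.0
clock: 22.78
position: [0.5144, 0.086, 0.1638]
ee_rot: [-0.267, 3.127, 0.0]
force: [0.4, -0.7, -3.0]
width: 0.149
gripper_force: 40.0
```

```bash
python3 -m creep '[[-0.05,0.4,0,0,0],[-0.1,0.8,0,0,0],[-0.12,0.95,0,0,0],[-0.12,0.95,0,0,0],[-0.12,0.95,0,0,0],[-0.12,0.95,0,0,0],[-0.12,0.95,0,0,0],[-0.12,0.95,0,0,0],[-0.12,0.95,0,0,0],[-0.1,0.6,0,0,0],[-0.05,0.3,0,0,0],[0,0,0,0,0]]' >/dev/null
python3 -m creep '[[0,0,0.2,0.6,0],[0,0,0.2,1,0],[0,0,0.2,1,0],[0,0,0.2,1,0],[0,0,0.1,0.9,0],[0,0,0,0,0]]'
python3 -c "
from h import *
e=load('top4');h=lambda x,y,z:px2w(e,105+x/5-.4,195+y/5-.4,z)
a,b,c=h(145,150,.047),h(129,216,.047),h(138,184,.047);print((a+b)/2,c,np.degrees(np.arctan2(*(a-b)[1::-1])))
to((.499,.4373,.12),171.7)
d=grab('top','top5');crop(d,90,190,100,75,8,'c7')"
```

```text
clock: 25.02
position: [0.4993, 0.4366, 0.1254]
ee_rot: [-0.227, -3.133, 0.003]
force: [0.9, -0.0, -1.6]
width: 0.149
gripper_force: 40.0
[0.49947305 0.43872972 0.047     ] [0.49881175 0.4380899  0.047     ] -11.189572067667044
t 25.02 pos [0.4993 0.4366 0.1254] th 171.72 tilt [-1.0e-04 -1.6e-03 -1.0e+00] w 0.149 F [ 0.9 -0.  -1.6]
shift units [0.01  0.016 0.136] ('turn units', np.float64(0.005))
```

View pics/c7.png

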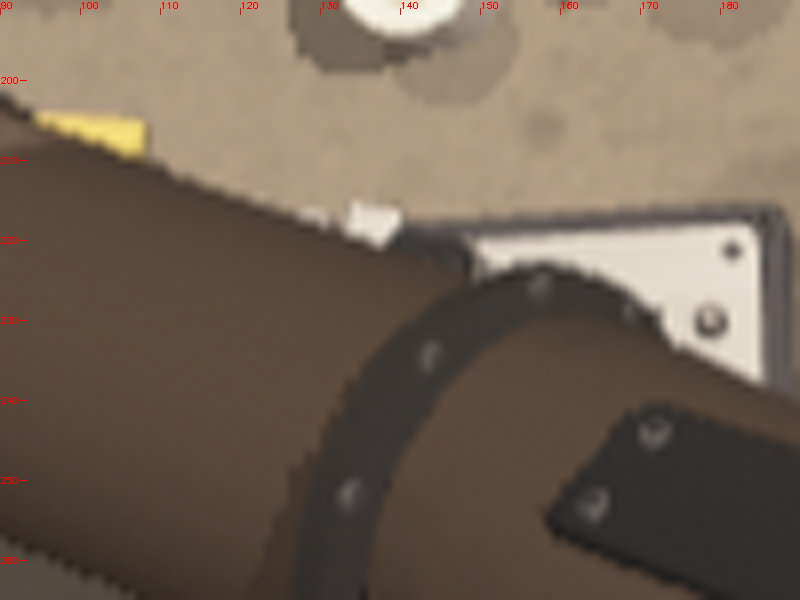

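```bash
cat >> h.py <<'E'
def cloud(d):
    K=d['camera_matrix'];v,u=np.mgrid[0:384,0:512];z=d['z_map'];m=z>0
    p=np.stack([(u-K[0,2])/K[0,0]*z,-(v-K[1,2])/K[1,1]*z,-z],-1)
    w=p.reshape(-1,3)@R.from_rotvec(d['rotation']).as_matrix().T+d['position']
    return w.reshape(384,512,3),m
E
python3 -c "
from h import *
d=load('top5');q=np.array([.4993,.4366]);a=np.radians(171.7);X=np.array([np.cos(a),np.sin(a)]);Y=np.array([X[1],-X[0]])
p=px2w(d,90+316/8-.44,190+210/8-.44,.1124)[:2]-q;print('bar end',p@X,p@Y)
s=grab('side','side3');W,m=cloud(s)
for lo in np.arange(.02,.18,.008):
  k=m&(W[...,2]>lo)&(W[...,2]<=lo+.008)&(np.hypot(W[...,0]-q[0],W[...,1]-q[1])<.07)
  r=W[k][:,:2]-q
  if len(r): print(round(lo,3),len(r),'X',np.percentile(r@X,[0,5,95,100]).round(4),'Y',np.percentile(r@Y,[5,50,95]).round(4))
print(w2px(s,(q[0],q[1],.1)))
"
```

```text
bar end -0.04233840969159614 -0.00122630037735711
0.02 150 X [-0.051  -0.0443  0.0268  0.0463] Y [-0.0656  0.0182  0.0374]
0.028 112 X [-0.0536 -0.0501  0.0232  0.0285] Y [-0.003   0.0237  0.0364]
0.036 104 X [-0.0521 -0.0418  0.0253  0.0305] Y [-0.0057  0.023   0.0366]
0.044 284 X [-0.0345 -0.0276  0.025   0.0302] Y [-0.0216  0.0061  0.0328]
0.084 5 X [-0.0249 -0.0244  0.019   0.0195] Y [0.0028 0.0048 0.0053]
0.092 21 X [-0.035  -0.0301  0.033   0.0382] Y [0.005  0.0114 0.014 ]
0.1 94 X [-0.0428 -0.0385  0.0326  0.0373] Y [0.0089 0.0137 0.0167]
0.108 144 X [-0.0435 -0.0405  0.0342  0.0371] Y [-0.0047  0.0089  0.0153]
0.116 59 X [-0.0266 -0.0239  0.0198  0.0219] Y [0.0051 0.0089 0.0122]
0.124 42 X [-0.0272 -0.0269  0.0189  0.0212] Y [0.006  0.0098 0.0186]
0.132 50 X [-0.0279 -0.0275  0.0204  0.0207] Y [0.0049 0.0104 0.0252]
0.14 53 X [-0.0258 -0.0254  0.0162  0.0198] Y [0.0066 0.0232 0.0274]
0.148 24 X [-0.026  -0.0092  0.0098  0.01  ] Y [0.0226 0.0264 0.0282]
0.156 5 X [-0.007  -0.0066  0.0066  0.0071] Y [0.0273 0.0293 0.0309]
(np.float64(314.4223446119433), np.float64(251.3272313651942))
```

```bash
python3 -m creep '[[0.02,0.02,0.3,0.3,0],[0,0,0.35,0,0],[0,0,0.28,0,0],[0,0,0,0,0]]'
python3 -m creep '[[0,0,0.05,0,0],[0,0,0.05,0,0],[0,0,0.05,0,0],[0,0,0,0,0]]'
```

```text
clock: 25.62
position: [0.4977, 0.4384, 0.0871]
ee_rot: [-0.257, -3.129, 0.003]
force: [-0.1, 0.3, -2.7]
width: 0.15
gripper_force: 40.0
clock: 26.12
position: [0.4982, 0.4391, 0.0827]
ee_rot: [-0.258, -3.131, 0.0]
force: [-0.6, -0.4, -3.0]
width: 0.151
gripper_force: 40.0
```

```bash
python3 -m creep '[[0,0,0.04,0,0],[0,0,0.04,0,0],[0,0,0,0,0]]'
python3 -m creep '[[0,0,0.04,0,0],[0,0,0.04,0,0],[0,0,0,0,0]]'
python3 -c "
from h import *
to((.499,.4373,.0727),170.5)"
```

```text
clock: 26.5
position: [0.4983, 0.4388, 0.0792]
ee_rot: [-0.258, -3.131, 0.001]
force: [0.2, -0.5, -2.3]
width: 0.151
gripper_force: 40.0
clock: 26.88
position: [0.4983, 0.4388, 0.076]
ee_rot: [-0.258, -3.131, 0.001]
force: [1.3, -2.3, -2.8]
width: 0.15
gripper_force: 40.0
t 26.88 pos [0.4983 0.4388 0.076 ] th 170.58 tilt [ 1.e-04 -7.e-04 -1.e+00] w 0.15 F [ 1.3 -2.3 -2.8]
shift units [-0.024 -0.033  0.082] ('turn units', np.float64(0.019))
```

```bash
python3 -m creep '[[0,-0.01,0.04,0,0],[0,0,0.04,0,0],[0,0,0,0,0]]'
python3 -c "
from h import *
to((.499,.4373,.0727),170.5);print(readout.observe()['ft_torque'])"
```

```text
clock: 27.25
position: [0.4982, 0.4388, 0.0736]
ee_rot: [0.258, 3.131, 0.0]
force: [-1.3, -4.4, 3.3]
width: 0.148
gripper_force: 40.0
t 27.25 pos [0.4982 0.4388 0.0736] th 170.58 tilt [-4.e-04  0.e+00 -1.e+00] w 0.148 F [-1.3 -4.4  3.3]
shift units [-0.026 -0.034  0.022] ('turn units', np.float64(0.021))
[-0.938465   -0.00574966  0.07796418]
```

```bash
python3 -m creep '[[0,-0.02,0.01,0,0],[0,0,0,0,0]]'
python3 -m creep '[[0,0,0,0.5,0],[0,0.005,0,1,0],[0,0.005,0,1,0],[0,0.005,0,1,0],[0,0.005,0,1,0],[0,0.005,0,1,0],[0,0,0,0,0]]'
python3 -c "
from h import *
to((.499,.4373,.0727),93.3);print(readout.observe()['ft_torque'])"
```

```text
clock: 27.5
position: [0.4982, 0.4387, 0.0735]
ee_rot: [0.258, 3.13, 0.002]
force: [-1.1, -2.4, 6.1]
width: 0.15
gripper_force: 40.0
clock: 28.38
position: [0.4988, 0.4397, 0.0735]
ee_rot: [0.85, 3.023, 0.003]
force: [-0.1, -2.2, 5.2]
width: 0.147
gripper_force: 40.0
t 28.38 pos [0.4988 0.4397 0.0735] th 148.6 tilt [-5.0e-04  1.9e-03 -1.0e+00] w 0.147 F [-0.1 -2.2  5.2]
shift units [-0.034 -0.049  0.02 ] ('turn units', np.float64(13.826))
[-0.57109269 -0.35370887 -0.02909498]
```

```bash
python3 -m creep '[[0,0.005,0,1,0],[0,0.005,0,1,0],[0,0.005,0,1,0],[0,0.005,0,1,0],[0,0.005,0,1,0],[0,0.005,0,1,0],[0,0.005,0,1,0],[0,0.005,0,1,0],[0,0.005,0,1,0],[0,0.005,0,1,0],[0,0.005,0,1,0],[0,0,0,0,0]]'
python3 -c "
from h import *
to((.499,.4373,.0727),93.3);print(readout.observe()['ft_torque'])"
```

```text
clock: 29.88
position: [0.5008, 0.4408, 0.0734]
ee_rot: [1.92, 2.486, 0.003]
force: [1.4, -2.8, 5.3]
width: 0.154
gripper_force: 40.0
t 29.88 pos [0.5008 0.4408 0.0734] th 104.62 tilt [ 6.0e-04  1.8e-03 -1.0e+00] w 0.154 F [ 1.4 -2.8  5.3]
shift units [-0.072 -0.065  0.016] ('turn units', np.float64(2.831))
[-0.73073325 -0.42505725  0.01582046]
```

```bash
python3 -m creep '[[0,0.005,0,1,0],[0,0.005,0,1,0],[0,0.003,0,0.5,0],[0,0,0,0,0]]'
python3 -c "
from h import *
to((.499,.4373,.0727),93.3);print(readout.observe()['ft_torque'])"
python3 -m creep '[[0,0,0,0.5,0],[0,0,0,0.5,0],[0,0,0,0,0]]'
python3 -c "
from h import *
to((.499,.4373,.0727),93.3);print(readout.observe()['ft_torque'])"
```

```text
clock: 30.38
position: [0.5014, 0.4408, 0.0733]
ee_rot: [2.129, 2.309, 0.003]
force: [1.2, -1.9, 6.1]
width: 0.151
gripper_force: 40.0
t 30.38 pos [0.5014 0.4408 0.0733] th 94.66 tilt [ 8.0e-04  1.7e-03 -1.0e+00] w 0.151 F [ 1.2 -1.9  6.1]
shift units [-0.081 -0.067  0.015] ('turn units', np.float64(0.339))
[-0.78132273 -0.48974304  0.04114063]
clock: 30.75
position: [0.5011, 0.4409, 0.0733]
ee_rot: [2.208, 2.234, 0.003]
force: [0.8, -1.3, 5.6]
width: 0.15
gripper_force: 40.0
t 30.75 pos [0.5011 0.4409 0.0733] th 90.67 tilt [ 0.0011  0.0014 -1.    ] w 0.15 F [ 0.8 -1.3  5.6]
shift units [-0.09  -0.055  0.015] ('turn units', np.float64(-0.659))
[-0.63197723 -0.31459217 -0.02182949]
```

```bash
for i in 1; do python3 -m creep '[[0,0,0,0.5,0],[0,0,0,0.4,0],[0,0,0,0,0]]' >/dev/null; done
python3 -c "
from h import *
to((.499,.4373,.0727),93.3);print(readout.observe()['ft_torque'])"
python3 -m creep '[[0,0,0,0.5,0],[0,0,0,0.4,0],[0,0,0,0,0]]' >/dev/null
python3 -c "
from h import *
to((.499,.4373,.0727),93.3);print(readout.observe()['ft_torque'])"
```

```text
t 31.12 pos [0.5011 0.4409 0.0733] th 87.16 tilt [ 0.001   0.0015 -1.    ] w 0.153 F [ 1.  -2.4  5.4]
shift units [-0.093 -0.048  0.014] ('turn units', np.float64(-1.536))
[-0.70320966 -0.38308637  0.80177596]
t 31.5 pos [0.5011 0.441  0.0733] th 83.58 tilt [ 0.0012  0.0016 -1.    ] w 0.159 F [ 0.5 -2.6  5.9]
shift units [-0.098 -0.042  0.014] ('turn units', np.float64(-2.429))
[-0.62618654 -0.42784403  1.02827245]
```

```bash
python3 -m creep '[[0,0,0,-0.8,0],[0,0,0,0,0],[0,0,0,0,0.2],[0,0,0,0,0.4],[0,0,0,0,0.5],[0,0,0,0,0.5],[0,0,-0.3,0,0.5],[0,0,-0.6,0,0.5],[0,0,-0.9,0,0.5],[0,0,-0.9,0,0.5],[0,0,-0.6,0,0.5],[0,0,0,0,0.5]]'
python3 -m creep '[[-0.5,0,0,0,0.5],[-0.9,0,0,0,0.5],[-0.9,0,0,0,0.5],[-0.9,0,0,0,0.5],[-0.9,0,0,0,0.5],[-0.9,0,0,0,0.5],[-0.9,0,0,0,0.5],[-0.5,0,0,0,0.5],[0,0,0,0,0.5]]'
python3 -c "
from h import *
q=np.array([.4988,.4376]);a=np.radians(93.3);X=np.array([np.cos(a),np.sin(a)]);Y=np.array([X[1],-X[0]])
for n in('side','top'):
  W,m=cloud(grab(n,n+'9'));print(n)
  for lo in np.arange(.018,.12,.008):
    r=W-np.array([*q,0]);x=r[...,:2]@X;y=r[...,:2]@Y
    k=m&(W[...,2]>lo)&(W[...,2]<=lo+.008)&(x>-.06)&(x<.06)&(abs(y)<.06)
    x=x[k];y=y[k]
    if len(x)>4: print(round(lo,3),len(x),'x',np.percentile(x,[0,5,50,95,100]).round(4),'y',np.percentile(y,[0,5,50,95,100]).round(4),'dir',np.degrees(np.arctan2(*np.linalg.eigh(np.cov(x,y))[1][::-1,1])).round(1))
"
```

```text
clock: 33.0
position: [0.5013, 0.4416, 0.2079]
ee_rot: [-2.286, -2.154, -0.008]
force: [0.0, 0.9, -0.4]
width: 0.5
gripper_force: 0.0
clock: 34.12
position: [0.4851, 0.1829, 0.2042]
ee_rot: [2.29, 2.151, -0.002]
force: [0.5, 0.7, 0.0]
width: 0.501
gripper_force: 0.0
side
0.018 153 x [-0.0596 -0.058   0.0248  0.0354  0.0408] y [-0.0404 -0.0336  0.0173  0.0384  0.0494] dir 161.9
0.026 67 x [-0.0509  0.0021  0.028   0.0338  0.0347] y [-0.03   -0.0213  0.0112  0.0346  0.0357] dir 111.5
0.034 79 x [-0.003   0.0077  0.0278  0.035   0.036 ] y [-0.0282 -0.0237  0.0095  0.0346  0.0357] dir 103.9
0.042 178 x [-0.0294 -0.0187  0.0061  0.0334  0.0444] y [-0.0296 -0.0258  0.0155  0.0319  0.0354] dir 96.8
0.05 70 x [-0.0391 -0.0102  0.0328  0.0448  0.0463] y [-0.0082 -0.0068  0.0094  0.0162  0.0171] dir 175.7
0.058 60 x [-0.0317 -0.0228  0.0231  0.039   0.0449] y [-0.0063 -0.0041  0.0088  0.0146  0.0155] dir 172.7
0.066 24 x [-0.0229 -0.0143  0.0252  0.0288  0.0307] y [-0.0031 -0.0001  0.0076  0.0109  0.0111] dir 172.5
0.074 26 x [-0.0051 -0.002   0.0252  0.0277  0.0298] y [-0.0024 -0.0012  0.0079
[... 724 characters left out ...]
06] y [-0.0298 -0.0239 -0.0037  0.0219  0.0256] dir 92.6
0.042 171 x [-0.0399 -0.0244  0.0008  0.023   0.0291] y [-0.0299 -0.0268 -0.0109  0.0292  0.0327] dir 94.1
0.05 42 x [-0.0416 -0.0361 -0.0034  0.0315  0.041 ] y [-0.0303 -0.0296 -0.0024  0.0286  0.0317] dir 173.8
0.058 82 x [-0.0406 -0.0375 -0.0224  0.0298  0.0374] y [-0.0107 -0.0098 -0.004   0.0134  0.0146] dir -179.6
0.066 10 x [-0.0238 -0.0238 -0.0113  0.0137  0.0165] y [-0.0071 -0.0071 -0.0061 -0.001   0.0017] dir 177.5
0.098 24 x [-0.0238 -0.0225 -0.0031  0.0255  0.0258] y [-0.006  -0.0058  0.0012  0.0078  0.008 ] dir -178.4
0.106 62 x [-0.0219 -0.0183  0.0002  0.021   0.0234] y [-0.0061 -0.0056  0.0005  0.0069  0.0079] dir -175.0
```

```bash
python3 -c "
from h import *
q=np.array([.4988,.4376]);a=np.radians(93.3);X=np.array([np.cos(a),np.sin(a)]);Y=np.array([X[1],-X[0]])
d=load('top9');W,m=cloud(d)
r=W-np.array([*q,0]);x=r[...,:2]@X;y=r[...,:2]@Y;rho=np.hypot(x,y)
k=m&(rho>.036)&(rho<.056)&(W[...,2]>.03)&(W[...,2]<.05)
for t in zip(x[k].round(4),y[k].round(4),W[k][:,2].round(3)):print(*t,end=' | ')
print(np.degrees(np.arctan2(y[k],-x[k])).mean())
# plate top / bystanders
k=m&(x>-.155)&(x<-.06)&(abs(y)<.035)&(W[...,2]<.032)&(W[...,2]>.01);print('plate z',np.percentile(W[k][:,2],[5,50,95]))
o=load('top0')['pixels'].astype(int);n=d['pixels'].astype(int)
for nm,(u0,u1,v0,v1) in dict(jar=(160,186,160,184),tape=(130,151,176,196),osp=(293,343,219,232)).items():print(nm,np.abs(o-n)[v0:v1,u0:u1].mean())
"
```

```text
-0.0367 0.0091 0.037 | -0.0359 0.0062 0.035 | -0.04 0.0057 0.038 | -0.0399 0.002 0.049 | -0.0399 0.0026 0.038 | -0.0385 -0.0001 0.033 | -0.0426 -0.0006 0.037 | -0.0398 -0.0042 0.049 | -0.0402 -0.0037 0.04 | -0.0423 -0.0036 0.036 | -0.0369 -0.0066 0.039 | -0.039 -0.0065 0.035 | -0.0432 -0.007 0.04 | -0.0458 -0.007 0.037 | -0.0351 -0.0093 0.033 | -0.038 -0.0094 0.032 | -0.0413 -0.0096 0.033 | -0.0458 -0.0101 0.038 | -3.9088468361001807Traceback (most recent call last):
  File "<string>", line 10, in <module>
    k=m&(x>-.155)&(x<-.06)&(abs(y)<.035)&(W[...,2]<.032)&(W[...,2]>.01);print('plate z',np.percentile(W[k][:,2],[5,50,95]))
                                                                                        ~~~~~~~~~~~~~^^^^^^^^^^^^^^^^^^^^^
    return _quantile_unchecked(
        a, q, axis, out, overwrite_input, method, keepdims, weights)
    return _ureduce(a,
                    func=_quantile_ureduce_func,
    ...<5 lines>...
                    overwrite_input=overwrite_input,
                    method=method)
    r = func(a, **kwargs)
    result = _quantile(arr,
                       quantiles=q,
    ...<2 lines>...
                       out=out,
                       weights=wgt)
    slices_having_nans = np.isnan(arr[-1, ...])
                                  ~~~^^^^^^^^^
IndexError: index -1 is out of bounds for axis 0 with size 0
```

```bash
python3 -c "
from cell import sign_off;print(sign_off())"
```

```text
the job is handed in; nothing more can be done
None
```

The job is handed in at about 34 s of robot time: the plate went down over both dowels to the base, and the collar was turned with the pin spanner to its stop (about 1 N m) with its lobe over the plate. The spanner stands seated in the collar. My last image check of the plate, tape roll, swab jar and open-ended spanner crashed and I did not repeat it; I never sent the arm to the last three.

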